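# Locate a plate in a drilling fixture and lock it with the slot key

### The arm

A 7-joint arm with a two-finger parallel gripper is mounted at the origin on the work surface. World frame = base frame: x ahead of the robot, y to its left, z up, the work surface at z = 0. Lengths are in m, angles in rad, forces in N, time in s.
With the tool pointing down it reaches from about 0.35 to 0.775 m from the base axis. Payload 3.1 kg.
Tool frame: the origin (TCP) lies at the very end of the fingers, on their centre line; the grasp point (between the pads) lies 19 mm behind it; z points along the fingers, y is the line along which they close (so a half turn about z gives the same grasp; the last joint's range is limited). The gripper opens to 85 mm and grips with 20 to 120 N. Pads are 22 mm wide; open, the fingers measure 114 mm over their backs; the gripper's body (76 mm by 85 mm) begins 54 mm behind the grasp point. The pads swing forward as they close: fully open they stand 13 mm farther back than shut.
Start: joints at [1.222, 0.311, 0.014, 1.512, -0.004, 1.319, -0.027], TCP at [0.166, -0.524, 0.231] pointing down, gripper open.
Joint ranges: [-2.7, 2.7], [-0.3, 1.91], [-1.27, 1.3], [0.12, 2.57], [-1.44, 4.58], [0.2, 2.03], [-3.05, 3.05]. Speed limits (rad/s): [2.79, 2.79, 3.14, 3.14, 3.14, 3.14, 3.14].

### API

Orientations are given as a rotation vector (axis times angle).
In Python, from cell import env, cams, job gives the robot as it stands.
- The arm moves only by the tool play_rows, never from a script. Its arguments are lists of equal length, an entry for each row: "gripper": the closure in counts, from 0 (fully open) to 255 (shut); "xyz": the shift along the tool's x, y, z in m, a list of three; "spin": the turn about the tool's z in degrees. In form: {"gripper": [gripper, ...], "xyz": [[tx, ty, tz], ...], "spin": [spin, ...]}. A call has 1 to 5 rows; each row shifts and turns the commanded pose from where the row before left it, along the tool's axes as they then stand; what a row does not reach is not made up. A row lasts 1/10 s, in which the tool goes at most 50 mm and 8.59 degrees, less where a joint would pass 70% of its speed; a pose out of reach is approached as far as the arm can. A call with a gripper value outside its range is refused whole. The fingers move at their own pace and stop on an object; "force" is the grip in N (left out, the last holds). Time passes only in rows, so rows that do not move let the fingers close. It gives the time, the measured TCP pose, the force, the opening and the grip force at its end, in the units of the state.
- env.get_obs(): the state, without advancing time (a new reading comes with each control period).
- cams.grab_frame(name): name is "scene" or "top" or "wrist"; returns the picture (384x512x3 uint8, red, green, blue); there is no depth.
- cams.get_calibration(name): a dict with "fovy" (degrees; the focal length in pixels is half the picture's height over the tangent of half this angle, whatever the lens; pixels are square), "cx", "cy" (the principal point, pixels), "dist_coeffs" ([k1, k2, p1, p2, k3] as OpenCV has them; the pictures are not rectified), "position" and "orientation" of the camera in the world. Camera axes: x right, y down, z forward; pixel columns grow to the right and rows downward; lengths in m; the calibration is good to about 2 mm. A picture is of the moment at which its call begins: read the wrist's pose just before it. get_calibration takes no time and is no camera call; for the wrist camera it gives the pose at the moment of the call.
- job.hand_in(): hands the job in; it is judged then, once.
The state is a dict: "time_s": time; "joint_positions": joint angles; "joint_velocities": joint speeds; "joint_torque": joint torques, N m; "tool_pos": TCP position; "tcp_rot": TCP orientation; "ft_force": force on the tool from outside, world axes, zero at the start; "torque": the same for the moment, N m; "opening": finger opening in m; "finger_force": force on a finger pad.
Only numpy, scipy, OpenCV 4.12 (cv2) and the standard library are available. Lean on these libraries where they do the work, as an engineer would, in place of code of your own. Each camera call takes 0.05 s, during which the arm holds its last target. There are 200 camera calls.

### The job

Slide the aluminium plate along the wooden drilling fixture, without lifting it, until it sits fully home and square against both steel dowels and the brass end stop. Then take the yellow-handled slot key from its blue stand, fit its blade in the slotted clamp screw and turn the screw clockwise (seen from above) to its stop, so that the red hold-down arm lies over the plate; turn the screw with the key only. Put the key back upright in its stand, let go, and leave the tin, the tape measure and the wood offcut where they are.

Things in the scene. Friction and masses are not known exactly. Their poses are not given: they have to be found in the camera images.
- fixture: dark wood board fixed to the bench, 200 x 240 mm (x -110 to +90, y -135 to +105), 18 mm thick. Origin on the bench under the plate's home centre. Steel dowels 10 mm in diameter at x +50, y -42 and +42 meet the plate's +x edge; a round brass end stop, 16 mm in diameter, at x 0, y +73 meets its +y edge (tops 36 mm above the bench). The clamp screw is at x +70, y 0
- plate_home (a point): point fixed in the fixture, 26 mm above the bench: the centre of the plate when fully home. Axes those of the fixture; the plate's axes are then the same
- plate_center (a point): centre (half-way up) of the loose aluminium plate, 90 mm (x) by 130 mm (y), 16 mm thick, about 0.45 kg, smooth and oiled (slides easily), a 36 mm hole in its middle. It lies on the fixture board (underside 18 mm above the bench), 20 to 45 mm short of home towards the fixture's -x and likewise -y, up to 0.2 rad askew: it must slide to the fixture's +x and +y
- slot (a point): on the clamp screw's axis at the top of its steel head, 62 mm above the bench; turns with the screw. Head 36 mm across, with a straight slot along this x axis, 8 mm wide, 10 mm deep, open at both ends. Under the head the red hold-down arm, 37 mm long, points along this -y axis, its rubber foot 36 mm above the bench
- clamp (a joint): angle of the clamp screw (rad), positive clockwise seen from above. At 0 the red arm points to the fixture's -y, clear of the plate; at 1.57 (hard stop) to the fixture's -x, over the plate and 2 mm above it. Starts at 0 to 0.35. Friction about 0.1 N m; it stays where it is left
- key_grip (a point): centre of the slot key's yellow handle, half-way up: 36 mm (x) by 24 mm (y) by 64 mm tall; grip across the 24 mm. z points up, from blade to handle. Below are a round black flange, 56 mm in diameter, 6 mm thick (underside 38 mm below this point), by which the key hangs in its stand, a 14 mm shank, and the blade's tip 98 mm below this point. Mass 0.16 kg
- key_tip (a point): middle of the bottom edge of the key's flat blade; axes as key_grip. Blade 28 mm wide (x), 4 mm thick (y), 16 mm tall: about 0.15 rad of play in the screw's slot. The flange's underside is 60 mm above it
- stand_top (a point): centre of the mouth of the blue key stand, 70 mm above the bench; the stand is fixed, 64 mm square outside with a 36 mm square opening. The key hangs in it upright with its flange flat on this rim, in any yaw
- tin: bystander: tin, 72 mm in diameter, 100 mm tall; origin under its centre. It and the key stand are on opposite sides of the fixture, either way round
- tape: bystander: yellow tape measure, about 80 x 40 x 66 mm; origin under its centre
- offcut: bystander: wood offcut 70 x 120 x 38 mm; origin under its centre
Mind the look-alikes: they are no part of the job. Of the things that look like the part that bears plate_center, the larger one is meant. What is shaped like the part that bears key_grip but purple is not meant.

How it is judged:
By the outcome, as a careful person would: the job done as asked, in the order asked, and still so for the second after the job is handed in, with the robot touching nothing.
It also fails if it takes over 72 s, if anything falls off the work surface, if the arm or the gripper's body presses on something with over 40 N, if the wrist force passes 120 N, or if a joint passes its speed limit or range.

## Working session

There is one attempt and no reset: what is moved stays moved. The work goes in short steps, Python scripts to look and compute and a tool call to move; the robot and the scene stay as the last step left them, time stands still between calls to the robot, and variables do not carry over. Pictures are saved under pics/ and viewed, at most 10 in all, crops included, and the job is handed in when it is done.

Besides the shell and the picture viewer there is one more tool, called after "Call:" by a JSON object that holds its "method" and its "body". play_rows: Moves the arm, as the interface text tells. Its arguments: {"type":"object","properties":{"gripper":{"type":"array","items":{"type":"number"}},"xyz":{"type":"array","items":{"type":"array","items":{"type":"number"}}},"spin":{"type":"array","items":{"type":"number"}},"force":{"type":"number"}},"required":["gripper","xyz","spin"]}

```bash
mkdir -p pics; ls; cat > h.py <<'E'
import numpy as np,cv2
from scipy.spatial.transform import Rotation as R
from cell import env,cams,job
def K(c):
    f=192/np.tan(np.radians(c['fovy'])/2); return np.array([[f,0,c['cx']],[0,f,c['cy']],[0,0,1.]])
def rot(c):
    o=np.array(c['orientation'],float); return o if o.shape==(3,3) else (R.from_rotvec(o).as_matrix() if o.size==3 else R.from_quat(o).as_matrix())
def cast(c,uv,z):
    p=cv2.undistortPoints(np.array(uv,float).reshape(-1,1,2),K(c),np.array(c['dist_coeffs'],float)).reshape(-1,2)
    d=np.c_[p,np.ones(len(p))]@rot(c).T; o=np.array(c['position']); return o+d*((z-o[2])/d[:,2])[:,None]
def proj(c,P):
    M=rot(c).T; return cv2.projectPoints(np.array(P,float).reshape(-1,3),cv2.Rodrigues(M)[0],-M@np.array(c['position']),K(c),np.array(c['dist_coeffs'],float))[0].reshape(-1,2)
def grab(n):
    c=cams.get_calibration(n); im=cams.grab_frame(n)[:,:,::-1].copy(); return c,im
E
python3 - <<'E'
from h import *
for n in('scene','top'):
    c,im=grab(n); print(n,c); cv2.imwrite(f'pics/{n}0.png',im); np.save(f'{n}0.npy',im)
print(env.get_obs())
a=cv2.imread('pics/scene0.png');b=cv2.imread('pics/top0.png')
E
```

```text
pics
scene {'fovy': 52.13008016522504, 'cx': 247.7301786397849, 'cy': 196.6790601271071, 'dist_coeffs': array([-0.09581121,  0.        ,  0.        ,  0.        ,  0.        ]), 'position': array([0.9839934 , 0.42701395, 0.9649192 ]), 'orientation': array([-0.86881202, -2.70695981,  0.83729092])}
top {'fovy': 56.81699894511531, 'cx': 255.17129610990153, 'cy': 188.72423875271647, 'dist_coeffs': array([-0.07896206,  0.        ,  0.        ,  0.        ,  0.        ]), 'position': array([ 0.45984595, -0.05170013,  1.17640215]), 'orientation': array([-2.16511007,  2.11739553, -0.16027289])}
{'time_s': 0.1, 'joint_positions': array([ 1.22230552,  0.31164141,  0.01398295,  1.51288762, -0.00440943,
        1.31923826, -0.02722832]), 'joint_velocities': array([-0.00150246, -0.00120683, -0.00071912, -0.00380789,  0.00184474,
        0.00099811, -0.00059195]), 'joint_torque': array([ 7.62628988e-04, -3.80855334e+01,  1.46547966e-01, -2.31243128e+01,
        1.23490300e-02,  8.09762045e-03,  1.52058180e-05]), 'tool_pos': array([ 0.16592127, -0.52368037,  0.23033572]), 'tcp_rot': array([-3.10260994e+00, -4.79782502e-01,  6.34050776e-04]), 'ft_force': array([0.59090653, 0.03567179, 0.00826219]), 'torque': array([-0.02468631, -0.0034057 ,  0.0468818 ]), 'finger_force': 0.0, 'opening': 0.08538799548898615}
```

View pics/top0.png

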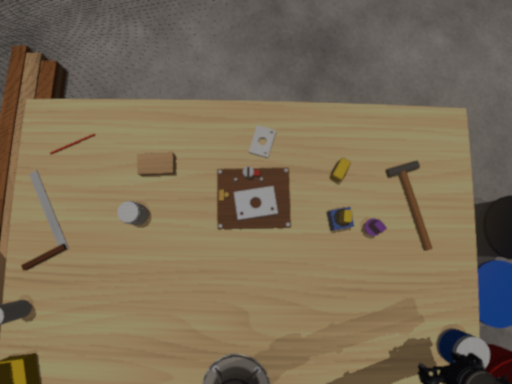

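View pics/scene0.png

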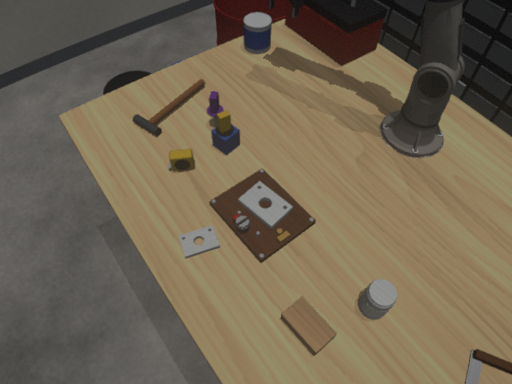

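Look-alikes in the top view: for the plate, the large one on the board (256,203) against the small one off the board (262,141). For the key, the yellow one in the blue stand (345,215) against the purple one (375,228); the yellow tape measure is at (341,169). I choose the plate on the board and the yellow key in the blue stand, and will check both in one close crop.

```bash
python3 - <<'E'
from h import *
c,_=cams.get_calibration('top'),0
print('fix corners',cast(c,[(217,168),(289,167),(291,229),(218,230)],.018).round(3))
print('screw',cast(c,[(250,173)],.062).round(3),'plate',cast(c,[(256,203)],.034).round(3),'key top',cast(c,[(346,215)],.14).round(3),'stand',cast(c,[(341,220)],.07).round(3))
print('tape',cast(c,[(341,169)],.06).round(3),'tin',cast(c,[(127,211)],.1).round(3),'purple',cast(c,[(375,228)],.05).round(3))
w=cams.get_calibration('wrist');o=env.get_obs();T=R.from_rotvec(o['tcp_rot']).as_matrix()
print(w['fovy'],w['dist_coeffs'],'cam in tool',T.T@(w['position']-o['tool_pos']),'\n',T.T@rot(w))
print('tool axes',T.round(3))
a=cv2.imread('pics/top0.png')[150:250,200:400]; cv2.imwrite('pics/crop1.png',cv2.resize(a,None,fx=4,fy=4,interpolation=cv2.INTER_CUBIC))
E
```

```text
fix corners [[ 0.704  0.082  0.018]
 [ 0.713 -0.158  0.018]
 [ 0.507 -0.166  0.018]
 [ 0.499  0.071  0.018]]
screw [[ 0.681 -0.029  0.062]] plate [[ 0.588 -0.051  0.034]] key top [[ 0.546 -0.316  0.14 ]] stand [[ 0.536 -0.318  0.07 ]]
tape [[ 0.701 -0.322  0.06 ]] tin [[0.546 0.345 0.1  ]] purple [[ 0.514 -0.432  0.05 ]]
63.81348451900584 [-0.08556362  0.          0.          0.          0.        ] cam in tool [ 8.21705373e-02 -5.39492978e-05 -1.42424588e-01] 
 [[ 5.77153929e-04 -9.47767815e-01 -3.18960554e-01]
 [ 9.99999222e-01  1.94415323e-04  1.23179149e-03]
 [-1.10544151e-03 -3.18961017e-01  9.47767191e-01]]
tool axes [[ 0.953  0.302 -0.001]
 [ 0.302 -0.953  0.002]
 [-0.    -0.002 -1.   ]]
```

View pics/crop1.png

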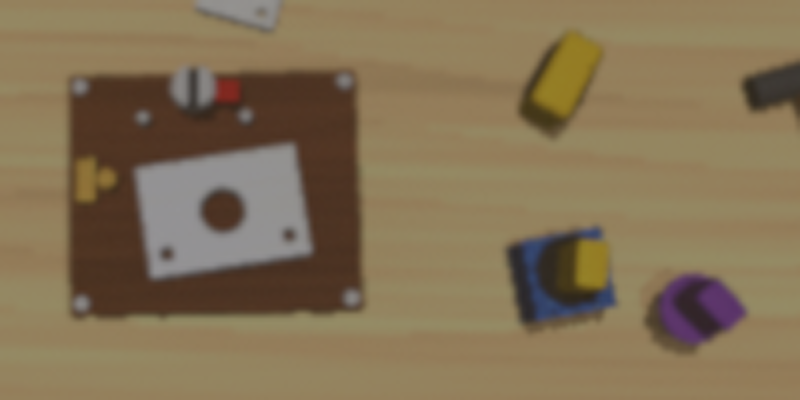

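The crop confirms the choice: the large plate lies on the board (hole at about (222,210) in the crop), and the yellow key is in the blue stand, with the purple one separate. Next I move above the stand and turn the tool to yaw 180.

Call:
{"method": "play_rows", "body": {"gripper": [0,0,0,0,0], "xyz": [[0.038,-0.0097,0],[0.038,-0.0097,0],[0.038,-0.0097,0],[0.038,-0.0097,0],[0.038,-0.0097,0]], "spin": [0,0,0,0,0]}}

```text
time_s: 0.6
tool_pos: [0.3335, -0.4195, 0.2308]
tcp_rot: [-3.104, -0.48, 0.001]
ft_force: [0.1, -1.0, -0.6]
opening: 0.0857
finger_force: 0.0
```

Call:
{"method": "play_rows", "body": {"gripper": [0,0,0,0,0], "xyz": [[0.038,-0.0097,0],[0.038,-0.0097,0],[0.038,-0.0097,0],[0.038,-0.0097,0],[0.038,-0.0097,0]], "spin": [0,0,0,0,0]}}

```text
time_s: 1.1
tool_pos: [0.4999, -0.316, 0.2307]
tcp_rot: [-3.104, -0.48, 0.002]
ft_force: [1.6, -0.9, -0.1]
opening: 0.0856
finger_force: 0.0
```

Call:
{"method": "play_rows", "body": {"gripper": [0,0,0,0,0], "xyz": [[0,0,0],[0,0,0],[0,0,0],[0,0,0],[0,0,0]], "spin": [-8.5,-8.5,-8.5,-8.5,-8.5]}}

```text
time_s: 1.6
tool_pos: [0.4987, -0.3169, 0.2305]
tcp_rot: [-2.714, -1.58, 0.001]
ft_force: [0.3, -0.3, -0.9]
opening: 0.0856
finger_force: 0.0
```

Call:
{"method": "play_rows", "body": {"gripper": [0,0,0,0,0], "xyz": [[0,0,0],[0,0,0],[0,0,0],[0,0,0],[0,0,0]], "spin": [-8.5,-8.5,-8.5,-8.5,-8.5]}}

```text
time_s: 2.1
tool_pos: [0.4987, -0.317, 0.2306]
tcp_rot: [-1.956, -2.456, 0.0]
ft_force: [-1.0, -1.0, 0.4]
opening: 0.0856
finger_force: 0.0
```

Call:
{"method": "play_rows", "body": {"gripper": [0,0,0,0,0], "xyz": [[0,0,0],[0,0,0],[0,0,0],[0,0,0],[0,0,0]], "spin": [-8.5,-8.5,-8.5,-8.5,-8.5]}}

```text
time_s: 2.6
tool_pos: [0.4986, -0.317, 0.2306]
tcp_rot: [-0.933, -2.998, -0.0]
ft_force: [-0.7, 0.4, 0.2]
opening: 0.0853
finger_force: 0.0
```

Call:
{"method": "play_rows", "body": {"gripper": [0,0,0,0,0], "xyz": [[0,0,0],[0,0,0],[0,0,0],[0,0,0],[0,0,0]], "spin": [-8.5,-8.5,-8.5,-8.5,0]}}

```text
time_s: 3.1
tool_pos: [0.4986, -0.317, 0.2305]
tcp_rot: [-0.026, -3.14, -0.002]
ft_force: [-0.2, -0.2, 0.2]
opening: 0.0852
finger_force: 0.0
```

```bash
python3 - <<'E'
from h import *
c,im=grab('wrist'); np.savez('w1.npz',im=im,**c); cv2.imwrite('pics/w1.png',im)
E
```

Call:
{"method": "play_rows", "body": {"gripper": [0,0,0,0,0], "xyz": [[-0.01,0.043,0],[-0.01,0.043,0],[-0.01,0.043,0],[-0.01,0.043,0],[-0.01,0.043,0]], "spin": [0,0,0,0,0]}}

```text
time_s: 3.65
tool_pos: [0.5526, -0.1014, 0.2313]
tcp_rot: [-0.031, -3.141, 0.001]
ft_force: [0.5, 0.1, -0.4]
opening: 0.0854
finger_force: 0.0
```

Call:
{"method": "play_rows", "body": {"gripper": [0,0,0], "xyz": [[-0.01,0.043,0],[0,0,0],[0,0,0]], "spin": [0,0,0]}}

```text
time_s: 3.95
tool_pos: [0.5632, -0.0582, 0.2313]
tcp_rot: [-0.022, -3.141, 0.0]
ft_force: [0.7, -0.4, 0.4]
opening: 0.0857
finger_force: 0.0
```

```bash
python3 - <<'E'
from h import *
c,im=grab('wrist'); np.savez('w2.npz',im=im,**c); cv2.imwrite('pics/w2.png',im)
a=cv2.imread('pics/w1.png'); cv2.imwrite('pics/w12.png',cv2.resize(np.vstack([a[40:340],im[40:340]]),None,fx=1,fy=1))
E
```

```text
(no output)
```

View pics/w12.png

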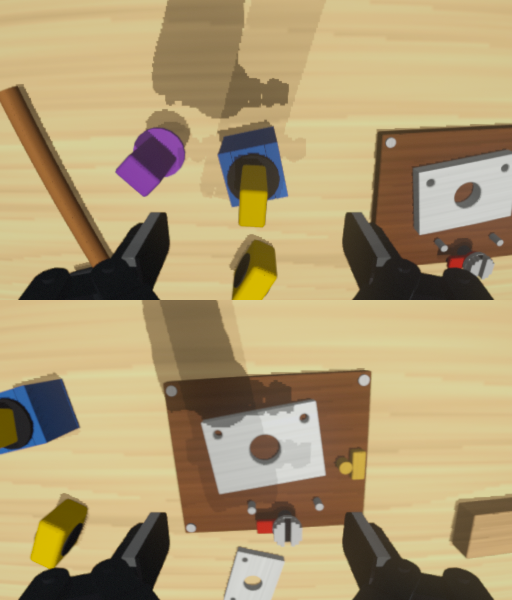

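The wrist views show, top: the key in its stand at (253,185), purple at (150,160). Bottom: the board with the plate at (265,447), dowel tops at (251,506) and (319,503), the slotted screw at (288,530), the arm at (265,527) and brass at (345,467).

```bash
cat > meas.py <<'E'
from h import *
def rect(c,m,z,roi):
    x0,y0,x1,y1=roi; k=np.zeros_like(m);k[y0:y1,x0:x1]=m[y0:y1,x0:x1]
    cs=cv2.findContours(k,cv2.RETR_EXTERNAL,cv2.CHAIN_APPROX_NONE)[0]; q=max(cs,key=cv2.contourArea)
    P=cast(c,q[:,0].astype(float),z)[:,:2]; r=cv2.minAreaRect((P*1000).astype(np.float32)); return q,r,cv2.boxPoints(r)
E
python3 - <<'E'
from meas import *
d=np.load('w2.npz');c={k:d[k] for k in d};im=d['im'];c['fovy']=float(c['fovy']);hsv=cv2.cvtColor(im,cv2.COLOR_BGR2HSV)
v=lambda x,y:hsv[y,x]
for n,p in dict(board=(190,210),boardsh=(200,140),bench=(400,230),benchsh=(170,70),plate=(290,200),platesh=(225,190),side=(300,142),red=(262,267),blue=(50,150),yel=(10,165),brass=(344,207),head=(280,270)).items(): print(n,v(*p))
P=dict(dowL=((251,248),.036),dowR=((319,244),.036),brass=((345,208),.036),screw=((289,270),.062),c1=((165,122),.018),c2=((371,110),.018),c3=((363,264),.018),c4=((187,272),.018))
for n,(p,z) in P.items(): print(n,cast(c,[p],z)[0,:2].round(4))
x=im[90:290,150:400];cv2.imwrite('pics/w2c.png',cv2.resize(x,None,fx=3.2,fy=3,interpolation=cv2.INTER_CUBIC))
E
```

```text
board [ 13 154 121]
boardsh [ 12 135  66]
bench [ 23  82 220]
benchsh [ 19 112 125]
plate [ 38   5 195]
platesh [ 38   5 193]
side [ 24  12 108]
red [  3 210 193]
blue [109 151  76]
yel [ 24 255 102]
brass [ 22 165 205]
head [ 30   4 191]
dowL [ 0.6663 -0.0656]
dowR [0.6621 0.0182]
brass [0.615  0.0466]
screw [ 0.6818 -0.0209]
c1 [ 0.5139 -0.1614]
c2 [0.5032 0.0733]
c3 [0.7032 0.0836]
c4 [ 0.7119 -0.1529]
```

View pics/w2c.png

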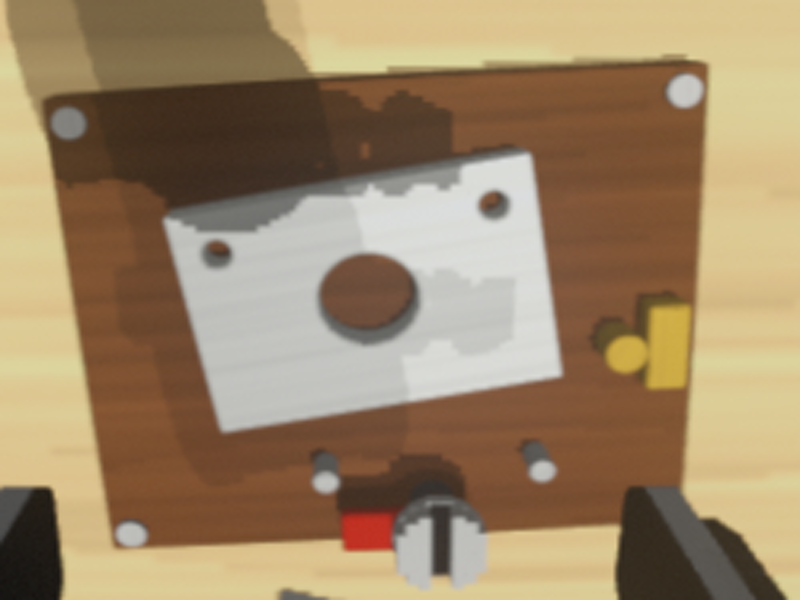

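The crop shows: dowel tops (325,482) and (542,470), brass top (627,354), screw head (440,541) with its slot vertical, and plate corners (165,218), (530,155), (562,377), (222,433).

```bash
python3 - <<'E'
from meas import *
d=np.load('w2.npz');c={k:d[k] for k in d};c['fovy']=float(c['fovy'])
g=lambda L,z:cast(c,[(150+x/3.2,90+y/3) for x,y in L],z)[:,:2]
D=g([(325,482),(542,470),(627,354)],.036); B=g([(45,100),(707,65),(682,523),(113,548)],.018); S=g([(440,541)],.062)
loc=np.array([[.05,-.042],[.05,.042],[0,.073],[-.11,-.135],[-.11,.105],[.09,.105],[.09,-.135],[.07,0]]); W=np.vstack([D,B,S])
U,_,V=np.linalg.svd((loc-loc.mean(0)).T@(W-W.mean(0))); M=(U@V).T; t=W.mean(0)-M@loc.mean(0); yaw=np.arctan2(M[1,0],M[0,0])
print('origin',t.round(4),'yaw',yaw,'resid',((loc@M.T+t)-W).round(4).tolist())
P=g([(165,218),(530,155),(562,377),(222,433)],.034); L=(P-t)@M; print('plate local',L.round(4).tolist(),'centre',L.mean(0).round(4))
s=g([(441,505),(440,575)],.062);s=(s-t)@M;print('slot local',s.round(4).tolist())
np.savez('fix.npz',t=t,M=M,yaw=yaw)
# key/stand from w1
d=np.load('w1.npz');c={k:d[k] for k in d};im=d['im'];c['fovy']=float(c['fovy']);hsv=cv2.cvtColor(im,cv2.COLOR_BGR2HSV)
print('cam',c['position'])
x=im[150:280,200:310];cv2.imwrite('pics/w1c.png',cv2.resize(x,None,fx=5,fy=4.6,interpolation=cv2.INTER_CUBIC))
E
```

```text
origin [ 0.6176 -0.025 ] yaw 0.04253274024265813 resid [[-0.0007, 0.0001], [-0.0, 0.0002], [-0.0005, 0.0002], [-0.002, -0.002], [-0.0019, 0.0018], [-0.0007, -0.0001], [0.0003, -0.0007], [0.0053, 0.0006]]
plate local [[-0.063, -0.0918], [-0.0796, 0.0368], [0.0097, 0.0492], [0.0272, -0.0801]] centre [-0.0264 -0.0215]
slot local [[0.0486, 0.0003], [0.0804, -0.0007]]
cam [ 0.41700594 -0.31575358  0.3730647 ]
```

View pics/w1c.png

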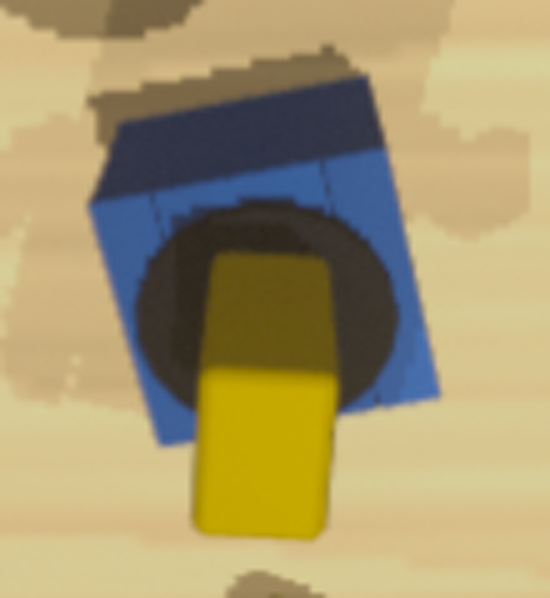

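The close crop shows the yellow key: its top face runs from (203,372) to (325,538), over the black flange centred at about (266,310). The blue rim corners are (92,203), (385,150), (440,397) and (160,445).

```bash
python3 - <<'E'
from meas import *
d=np.load('w1.npz');c={k:d[k] for k in d};c['fovy']=float(c['fovy'])
g=lambda L,z:cast(c,[(200+x/5,150+y/4.6) for x,y in L],z)[:,:2]
T=g([(203,372),(336,374),(326,538),(194,530)],.140);print('top',T.round(4).tolist(),T.mean(0).round(4))
e=(T[3]+T[2]-T[0]-T[1])/2; print('key x dir yaw deg',np.degrees(np.arctan2(e[1],e[0])),np.linalg.norm(e))
b=g([(212,255),(330,262)],.076);print('handle base far edge',b.round(4).tolist())
F=g([(135,310),(398,310),(266,200)],.076);print('flange',F.round(4).tolist())
S=g([(92,203),(385,150),(440,397),(160,445)],.070);print('stand',S.round(4).tolist(),S.mean(0).round(4))
a=S[2]-S[1];print('stand yaw',np.degrees(np.arctan2(a[1],a[0])))
E
```

```text
top [[0.5281, -0.33], [0.5288, -0.3079], [0.5631, -0.3097], [0.561, -0.3327]] [ 0.5453 -0.3201]
key x dir yaw deg -3.8153022217129218 0.03369076572505571
handle base far edge [[0.5297, -0.3312], [0.5318, -0.3069]]
flange [[0.5428, -0.3477], [0.5437, -0.2927], [0.5169, -0.3198]]
stand [[0.5191, -0.3561], [0.5076, -0.2953], [0.5688, -0.2829], [0.5806, -0.3445]] [ 0.544  -0.3197]
stand yaw 11.466022520146211
```

Call:
{"method": "play_rows", "body": {"gripper": [255,255,255,255,255], "xyz": [[0,0,0],[0.0196,0.003,0],[0.0196,0.0029,0],[0,0,0.04],[0,0,0.04]], "spin": [-3.2,0,0,0,0]}}

```text
time_s: 4.5
tool_pos: [0.5245, -0.0588, 0.1516]
tcp_rot: [-0.053, 3.137, -0.004]
ft_force: [-0.1, -1.5, -0.6]
opening: 0.0122
finger_force: 0.0
```

Call:
{"method": "play_rows", "body": {"gripper": [255,255,255,255,255], "xyz": [[0,0,0.04],[0,0,0.04],[0,0,0.027],[0,0,0.02],[0,0,0]], "spin": [0,0,0,0,0]}}

```text
time_s: 5.0
tool_pos: [0.5205, -0.0585, 0.0211]
tcp_rot: [0.055, -3.134, 0.001]
ft_force: [-1.2, -0.4, 1.3]
opening: -0.0004
finger_force: 0.0
```

Call:
{"method": "play_rows", "body": {"gripper": [255,255,255,255,255], "xyz": [[-0.005,0,0],[-0.005,0,0],[-0.005,0,0],[-0.005,0,0],[-0.005,0,0]], "spin": [0,0,0,0,0]}}

```text
time_s: 5.5
tool_pos: [0.5492, -0.0547, 0.0248]
tcp_rot: [-0.062, 3.141, -0.001]
ft_force: [-2.5, 0.1, 1.3]
opening: 0.0
finger_force: 1.0
```

Call:
{"method": "play_rows", "body": {"gripper": [255,255,255,255,255], "xyz": [[-0.002,0,0],[-0.002,0,0],[-0.002,0,0],[-0.002,0,0],[0,0,0]], "spin": [0,0,0,0,0]}}

```text
time_s: 6.0
tool_pos: [0.5572, -0.0543, 0.0243]
tcp_rot: [-0.063, 3.14, 0.0]
ft_force: [-1.7, -0.0, 1.1]
opening: -0.0004
finger_force: 0.4
```

Call:
{"method": "play_rows", "body": {"gripper": [255,255,255,255,255], "xyz": [[-0.001,0,0],[-0.001,0,0],[-0.001,0,0],[-0.001,0,0],[-0.001,0,0]], "spin": [0,0,0,0,0]}}

```text
time_s: 6.5
tool_pos: [0.5604, -0.0543, 0.024]
tcp_rot: [0.063, -3.138, 0.001]
ft_force: [-5.9, -0.5, 2.8]
opening: 0.0002
finger_force: 2.8
```

Call:
{"method": "play_rows", "body": {"gripper": [255,255], "xyz": [[-0.001,0,0],[0,0,0]], "spin": [0,0]}}

```text
time_s: 6.7
tool_pos: [0.5604, -0.0543, 0.0237]
tcp_rot: [0.063, -3.136, 0.001]
ft_force: [-5.5, -0.5, 3.7]
opening: -0.0
finger_force: 3.1
```

Call:
{"method": "play_rows", "body": {"gripper": [255,255], "xyz": [[-0.001,0,0],[0,0,0]], "spin": [0,0]}}

```text
time_s: 6.9
tool_pos: [0.5605, -0.0543, 0.0235]
tcp_rot: [0.063, -3.134, 0.001]
ft_force: [-7.7, 0.1, 4.2]
opening: -0.0003
finger_force: 3.8
```

Call:
{"method": "play_rows", "body": {"gripper": [255,255,255,255,255], "xyz": [[0.012,0,0],[0,0,-0.035],[-0.024,-0.03,0],[-0.024,-0.03,0],[-0.022,-0.028,0]], "spin": [0,0,0,0,0]}}

```text
time_s: 7.4
tool_pos: [0.628, -0.1416, 0.0603]
tcp_rot: [-0.062, 3.136, -0.002]
ft_force: [0.8, 1.3, 0.2]
opening: 0.0
finger_force: 0.0
```

Call:
{"method": "play_rows", "body": {"gripper": [255,255,255,255], "xyz": [[0,0,0],[0,0,0.02],[0,0,0.015],[0,0,0]], "spin": [0,0,0,0]}}

```text
time_s: 7.8
tool_pos: [0.6231, -0.1392, 0.0214]
tcp_rot: [0.064, -3.136, -0.002]
ft_force: [-0.3, -0.7, -0.0]
opening: -0.0
finger_force: 0.0
```

Call:
{"method": "play_rows", "body": {"gripper": [255,255,255,255,255], "xyz": [[0,0.005,0],[0,0.005,0],[0,0.005,0],[0,0.005,0],[0,0.004,0]], "spin": [0,0,0,0,0]}}

```text
time_s: 8.3
tool_pos: [0.6244, -0.1171, 0.025]
tcp_rot: [-0.062, 3.141, -0.005]
ft_force: [-1.5, -3.2, 2.3]
opening: 0.0001
finger_force: 2.2
```

Call:
{"method": "play_rows", "body": {"gripper": [255,255,255,255], "xyz": [[0,0.002,0],[0,0.002,0],[0,0.002,0],[0,0,0]], "spin": [0,0,0,0]}}

```text
time_s: 8.7
tool_pos: [0.6241, -0.1099, 0.0245]
tcp_rot: [-0.062, 3.141, -0.0]
ft_force: [-0.2, -3.7, 3.7]
opening: 0.0002
finger_force: 2.3
```

Call:
{"method": "play_rows", "body": {"gripper": [255,255,255,255,255], "xyz": [[0,0.001,0],[0,0.001,0],[0,0.001,0],[0,0.001,0],[0,0,0]], "spin": [0,0,0,0,0]}}

```text
time_s: 9.2
tool_pos: [0.6238, -0.1053, 0.0242]
tcp_rot: [0.063, -3.141, -0.001]
ft_force: [0.1, -4.2, 4.3]
opening: -0.0002
finger_force: 2.1
```

Call:
{"method": "play_rows", "body": {"gripper": [255,255,255], "xyz": [[0,0.001,0],[0,0.001,0],[0,0,0]], "spin": [0,0,0]}}

```text
time_s: 9.5
tool_pos: [0.6236, -0.1033, 0.0241]
tcp_rot: [0.063, -3.141, -0.001]
ft_force: [-0.9, -3.3, 2.4]
opening: -0.0
finger_force: 2.0
```

Call:
{"method": "play_rows", "body": {"gripper": [255,255,255], "xyz": [[0,0.001,0],[0,0.001,0],[0,0,0]], "spin": [0,0,0]}}

```text
time_s: 9.8
tool_pos: [0.6235, -0.1026, 0.0242]
tcp_rot: [0.062, -3.141, 0.002]
ft_force: [-1.3, -4.4, 2.6]
opening: -0.0001
finger_force: 2.6
```

Call:
{"method": "play_rows", "body": {"gripper": [255,255,255], "xyz": [[0,0.001,0],[0,0.001,0],[0,0,0]], "spin": [0,0,0]}}

```text
time_s: 10.1
tool_pos: [0.6235, -0.1024, 0.0242]
tcp_rot: [0.06, -3.141, 0.006]
ft_force: [-1.8, -7.9, 3.1]
opening: 0.0002
finger_force: 3.5
```

Call:
{"method": "play_rows", "body": {"gripper": [255,255,255], "xyz": [[0,0.001,0],[0,0,0],[0,0,0]], "spin": [0,0,0]}}

```text
time_s: 10.4
tool_pos: [0.6235, -0.1024, 0.0242]
tcp_rot: [0.059, -3.141, 0.007]
ft_force: [-1.6, -8.0, 2.5]
opening: -0.0002
finger_force: 4.0
```

Call:
{"method": "play_rows", "body": {"gripper": [255,255,255,255,255], "xyz": [[0,-0.012,0],[0,0,-0.035],[0.026,0.03,0],[0.026,0.03,0],[0.024,0.024,0]], "spin": [0,0,0,0,0]}}

```text
time_s: 10.9
tool_pos: [0.5438, -0.025, 0.0593]
tcp_rot: [-0.067, 3.14, 0.008]
ft_force: [-0.0, 1.1, -0.9]
opening: 0.0001
finger_force: 0.0
```

Call:
{"method": "play_rows", "body": {"gripper": [255,255,255,255,255], "xyz": [[0,0,0],[0,0,0.02],[0,0,0.015],[0,0,0],[-0.005,0,0]], "spin": [0,0,0,0,0]}}

```text
time_s: 11.4
tool_pos: [0.5492, -0.0293, 0.0236]
tcp_rot: [0.062, -3.139, -0.002]
ft_force: [1.3, 0.6, -0.7]
opening: -0.0
finger_force: 0.0
```

Call:
{"method": "play_rows", "body": {"gripper": [255,255,255,255,255], "xyz": [[-0.002,0,0],[-0.002,0,0],[-0.002,0,0],[-0.002,0,0],[-0.001,0,0]], "spin": [0,0,0,0,0]}}

```text
time_s: 11.9
tool_pos: [0.5574, -0.0294, 0.0241]
tcp_rot: [0.063, -3.138, 0.001]
ft_force: [-5.3, -0.1, 2.7]
opening: 0.0001
finger_force: 2.0
```

Call:
{"method": "play_rows", "body": {"gripper": [255,255,255], "xyz": [[-0.001,0,0],[-0.001,0,0],[0,0,0]], "spin": [0,0,0]}}

```text
time_s: 12.2
tool_pos: [0.558, -0.0288, 0.0236]
tcp_rot: [0.063, -3.135, 0.0]
ft_force: [-5.1, 0.1, 2.7]
opening: -0.0001
finger_force: 2.9
```

Call:
{"method": "play_rows", "body": {"gripper": [255,255,255,255], "xyz": [[-0.001,0,0],[-0.001,0,0],[-0.001,0,0],[0,0,0]], "spin": [0,0,0,0]}}

```text
time_s: 12.6
tool_pos: [0.5593, -0.0278, 0.0232]
tcp_rot: [0.065, -3.132, -0.001]
ft_force: [-8.7, 2.1, 3.3]
opening: -0.0002
finger_force: 4.1
```

Call:
{"method": "play_rows", "body": {"gripper": [255,255,255,255], "xyz": [[0,0,0],[0.014,0,0],[0,0,-0.03],[0,0,-0.03]], "spin": [0,0,0,0]}}

```text
time_s: 13.0
tool_pos: [0.5494, -0.0298, 0.0843]
tcp_rot: [0.063, -3.14, -0.0]
ft_force: [0.6, -1.2, -0.6]
opening: 0.0003
finger_force: 0.0
```

Call:
{"method": "play_rows", "body": {"gripper": [0,0,0,0,0], "xyz": [[0,0,-0.04],[-0.02,0,-0.04],[-0.04,0,0],[-0.01,0,0],[0,0,0]], "spin": [0,0,0,0,0]}}

```text
time_s: 13.5
tool_pos: [0.6219, -0.0267, 0.1644]
tcp_rot: [-0.062, 3.138, 0.002]
ft_force: [-0.6, 0.0, -1.4]
opening: 0.0722
finger_force: 0.0
```

```bash
python3 - <<'E'
from h import *
print(env.get_obs()['tool_pos'])
c,im=grab('wrist'); np.savez('w3.npz',im=im,**c)
P=proj(c,[(.6875,-.022,.062),(.6176,-.025,.034)]);print(P)
x=im[90:330,130:400];cv2.imwrite('pics/w3.png',cv2.resize(x,None,fx=2.9,fy=2.5,interpolation=cv2.INTER_CUBIC))
E
```

```text
[ 0.62187247 -0.02667195  0.16437489]
[[257.92344338 260.74676391]
 [257.67556423 178.11482356]]
```

View pics/w3.png

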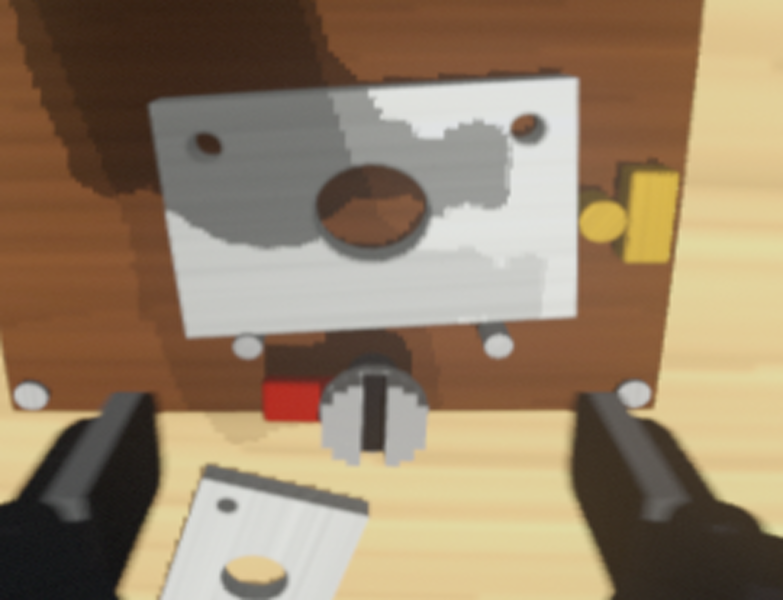

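The plate touches the brass (603,222), but there is a small gap at the +y dowel (498,345), so it is still slightly askew. I'll measure that.

```bash
cat > chk.py <<'E'
from meas import *
def chk(c,im,pr=True):
    hsv=cv2.cvtColor(im,cv2.COLOR_BGR2HSV); f=np.load('fix.npz'); t,M=f['t'],f['M']
    m=((hsv[...,1]<40)&(hsv[...,2]>70)).astype(np.uint8)
    # +x edge of plate's top: transition bright->dark sampled along fixture x at several y
    g=im.astype(float).max(2)*0+hsv[...,1]
    def edge(fix,ax,rng):
        out=[]
        for y in fix:
            s=np.arange(*rng,.0002); L=np.c_[s,np.full_like(s,y)] if ax==0 else np.c_[np.full_like(s,y),s]
            W=np.c_[L@M.T+t,np.full(len(s),.034)]; uv=proj(c,W).astype(np.float32)
            q=cv2.remap(hsv[...,1],uv[:,0].reshape(1,-1),uv[:,1].reshape(1,-1),cv2.INTER_LINEAR)[0].astype(float)
            q=cv2.GaussianBlur(q.reshape(1,-1),(0,0),4)[0]; out.append(s[np.argmax(np.abs(np.diff(q))[10:-10])+10])
        return np.array(out)
    ys=np.array([-.058,-.055,-.03,-.02,-.01,0,.01,.02,.03,.055]); ex=edge(ys,0,(.025,.06)); k=np.polyfit(ys[2:9],ex[2:9],1); print('+x edge',ex.round(4),'slope',k.round(4))
    xs=np.linspace(-.035,.035,8); ey=edge(xs,1,(.035,.075)); print('+y edge',ey.round(4),np.polyfit(xs,ey,1).round(4))
E
python3 - <<'E'
from chk import *
d=np.load('w3.npz');c={k:d[k] for k in d};c['fovy']=float(c['fovy']);chk(c,d['im'])
f=np.load('fix.npz')
g=lambda L,z:(cast(c,[(130+x/2.9,90+y/2.5) for x,y in L],z)[:,:2]-f['t'])@f['M']
print('dowels,brass',g([(247,347),(498,345),(603,222)],.036).round(4).tolist())
print('screw',g([(374,410)],.062).round(4),'slot',g([(375,378),(373,448)],.062).round(4).tolist())
E
```

```text
+x edge [0.047  0.0466 0.0452 0.0444 0.0442 0.0434 0.0424 0.0418 0.0412 0.0396] slope [-0.0679  0.0432]
+y edge [0.0636 0.0642 0.0648 0.0658 0.0662 0.0668 0.0674 0.068 ] [0.0633 0.0658]
dowels,brass [[0.0502, -0.0411], [0.0496, 0.0426], [0.0002, 0.0737]]
screw [[0.063 0.001]] slot [[0.0501, 0.0013], [0.0789, 0.0007]]
```

Call:
{"method": "play_rows", "body": {"gripper": [255,255,255,255,255], "xyz": [[0.041,0.021,0],[0.041,0.021,0],[0,0,0.04],[0,0,0.04],[0,0,0.02]], "spin": [0,0,0,0,0]}}

```text
time_s: 14.05
tool_pos: [0.5325, 0.0109, 0.0615]
tcp_rot: [0.063, -3.136, 0.003]
ft_force: [-0.7, -1.2, 0.3]
opening: 0.0092
finger_force: 0.0
```

Call:
{"method": "play_rows", "body": {"gripper": [255,255,255,255,255], "xyz": [[0,0,0.02],[0,0,0.018],[0,0,0],[-0.005,0,0],[-0.005,0,0]], "spin": [0,0,0,0,0]}}

```text
time_s: 14.55
tool_pos: [0.5473, 0.0123, 0.0276]
tcp_rot: [-0.063, 3.138, -0.0]
ft_force: [0.2, -0.1, 0.2]
opening: 0.0003
finger_force: 0.0
```

Call:
{"method": "play_rows", "body": {"gripper": [255,255,255,255,255], "xyz": [[-0.002,0,0],[-0.002,0,0],[-0.002,0,0],[-0.002,0,0],[0,0,0]], "spin": [0,0,0,0,0]}}

```text
time_s: 15.05
tool_pos: [0.5544, 0.0125, 0.0264]
tcp_rot: [-0.062, 3.141, 0.0]
ft_force: [0.9, -1.0, 0.5]
opening: 0.0001
finger_force: 0.0
```

Call:
{"method": "play_rows", "body": {"gripper": [255,255,255], "xyz": [[-0.002,0,0],[-0.001,0,0],[0,0,0]], "spin": [0,0,0]}}

```text
time_s: 15.35
tool_pos: [0.5565, 0.013, 0.026]
tcp_rot: [0.063, -3.14, -0.0]
ft_force: [-1.1, -0.2, -0.1]
opening: -0.0001
finger_force: 0.7
```

Call:
{"method": "play_rows", "body": {"gripper": [255,255,255,255], "xyz": [[-0.001,0,0],[-0.001,0,0],[-0.001,0,0],[0,0,0]], "spin": [0,0,0,0]}}

```text
time_s: 15.75
tool_pos: [0.5603, 0.0127, 0.0263]
tcp_rot: [-0.062, 3.141, 0.0]
ft_force: [-2.0, -0.2, -0.5]
opening: -0.0002
finger_force: 0.5
```

Call:
{"method": "play_rows", "body": {"gripper": [255,255,255,255], "xyz": [[-0.001,0,0],[-0.001,0,0],[-0.001,0,0],[0,0,0]], "spin": [0,0,0,0]}}

```text
time_s: 16.15
tool_pos: [0.5606, 0.0127, 0.0258]
tcp_rot: [0.063, -3.135, 0.002]
ft_force: [-6.4, -0.0, 3.5]
opening: -0.0
finger_force: 3.2
```

Call:
{"method": "play_rows", "body": {"gripper": [255,255,255], "xyz": [[-0.001,0,0],[-0.001,0,0],[0,0,0]], "spin": [0,0,0]}}

```text
time_s: 16.45
tool_pos: [0.5606, 0.0127, 0.0254]
tcp_rot: [0.063, -3.131, 0.003]
ft_force: [-9.2, -0.5, 4.4]
opening: 0.0002
finger_force: 4.7
```

Call:
{"method": "play_rows", "body": {"gripper": [255,255,255,255,255], "xyz": [[0.016,0,0],[0,0,-0.035],[-0.016,-0.038,0],[-0.016,-0.038,0],[-0.016,-0.038,0]], "spin": [0,0,0,0,0]}}

```text
time_s: 16.95
tool_pos: [0.6038, -0.1018, 0.0624]
tcp_rot: [-0.063, 3.137, -0.003]
ft_force: [1.1, -0.3, 0.2]
opening: -0.0002
finger_force: 0.0
```

Call:
{"method": "play_rows", "body": {"gripper": [255,255,255,255,255], "xyz": [[-0.016,-0.038,0],[0,0,0],[0,0,0.02],[0,0,0.016],[0,0,0]], "spin": [0,0,0,0,0]}}

```text
time_s: 17.45
tool_pos: [0.6169, -0.1368, 0.0223]
tcp_rot: [0.064, -3.136, -0.001]
ft_force: [-0.1, -0.1, -0.7]
opening: 0.0002
finger_force: 0.0
```

Call:
{"method": "play_rows", "body": {"gripper": [255,255,255,255,255], "xyz": [[0,0.008,0],[0,0.008,0],[0,0.007,0],[0,0.004,0],[0,0.002,0]], "spin": [0,0,0,0,0]}}

```text
time_s: 17.95
tool_pos: [0.6183, -0.1068, 0.0259]
tcp_rot: [-0.065, 3.14, 0.0]
ft_force: [0.5, -0.2, 0.6]
opening: 0.0003
finger_force: 0.0
```

Call:
{"method": "play_rows", "body": {"gripper": [255,255,255,255], "xyz": [[0,0.001,0],[0,0.001,0],[0,0.001,0],[0,0,0]], "spin": [0,0,0,0]}}

```text
time_s: 18.35
tool_pos: [0.6178, -0.1051, 0.0252]
tcp_rot: [0.062, -3.141, -0.0]
ft_force: [-0.8, 0.7, 0.0]
opening: -0.0001
finger_force: 0.0
```

Call:
{"method": "play_rows", "body": {"gripper": [255,255,255,255], "xyz": [[0,0.001,0],[0,0.001,0],[0,0.001,0],[0,0,0]], "spin": [0,0,0,0]}}

```text
time_s: 18.75
tool_pos: [0.6176, -0.1027, 0.0252]
tcp_rot: [0.062, -3.141, 0.001]
ft_force: [0.5, -2.0, -0.3]
opening: 0.0
finger_force: 0.6
```

Call:
{"method": "play_rows", "body": {"gripper": [255,255,255], "xyz": [[0,0.001,0],[0,0.001,0],[0,0,0]], "spin": [0,0,0]}}

```text
time_s: 19.05
tool_pos: [0.6176, -0.1017, 0.0252]
tcp_rot: [0.061, -3.141, 0.004]
ft_force: [-0.1, -3.9, 0.1]
opening: 0.0
finger_force: 1.9
```

Call:
{"method": "play_rows", "body": {"gripper": [255,255,255], "xyz": [[0,0.001,0],[0,0.001,0],[0,0,0]], "spin": [0,0,0]}}

```text
time_s: 19.35
tool_pos: [0.6176, -0.1016, 0.0252]
tcp_rot: [0.059, -3.141, 0.007]
ft_force: [0.6, -6.4, -0.9]
opening: -0.0003
finger_force: 3.0
```

Call:
{"method": "play_rows", "body": {"gripper": [255,255,255,255,255], "xyz": [[0,-0.012,0],[0,0,-0.04],[0,0.02,-0.04],[0,0.032,-0.04],[-0.003,0.032,-0.02]], "spin": [0,0,0,0,0]}}

```text
time_s: 19.85
tool_pos: [0.6193, -0.0241, 0.1686]
tcp_rot: [-0.062, 3.135, 0.005]
ft_force: [-0.0, 0.4, -0.3]
opening: 0.0002
finger_force: 0.0
```

Call:
{"method": "play_rows", "body": {"gripper": [0,0,0,0,0], "xyz": [[0,0,0],[0,0,0],[0,0,0],[0,0,0],[0,0,0]], "spin": [0,0,0,0,0]}}

```text
time_s: 20.35
tool_pos: [0.6172, -0.0281, 0.1631]
tcp_rot: [0.059, -3.139, -0.0]
ft_force: [0.1, 0.2, -0.7]
opening: 0.0718
finger_force: 0.0
```

```bash
python3 - <<'E'
from chk import *
c,im=grab('wrist'); np.savez('w4.npz',im=im,**c);chk(c,im);print(env.get_obs()['tool_pos'])
cv2.imwrite('pics/w4.png',cv2.resize(im[90:330,130:400],None,fx=2.9,fy=2.5,interpolation=cv2.INTER_CUBIC))
E
```

```text
+x edge [0.0464 0.0464 0.0462 0.046  0.0464 0.0464 0.046  0.046  0.0462 0.0462] slope [-0.0014  0.0462]
+y edge [0.066  0.066  0.066  0.0662 0.066  0.0658 0.066  0.066 ] [-0.001  0.066]
[ 0.6173138  -0.02782701  0.16335155]
```

The plate is home and square (edge slopes about 0.001). Now the key.

Call:
{"method": "play_rows", "body": {"gripper": [0,0,0,0,0], "xyz": [[0,0,-0.03],[0.0118,-0.0413,0],[0.0118,-0.0413,0],[0.0118,-0.0413,0],[0.0118,-0.0413,0]], "spin": [0,0,0,0,0]}}

```text
time_s: 20.9
tool_pos: [0.5764, -0.1957, 0.1941]
tcp_rot: [0.062, -3.141, 0.0]
ft_force: [0.9, 0.3, -1.4]
opening: 0.0853
finger_force: 0.0
```

Call:
{"method": "play_rows", "body": {"gripper": [0,0,0,0,0], "xyz": [[0.0118,-0.0413,0],[0.0118,-0.0413,0],[0.0118,-0.0413,0],[0,0,0],[0,0,0]], "spin": [0,0,0,6,0]}}

```text
time_s: 21.4
tool_pos: [0.5454, -0.3213, 0.1936]
tcp_rot: [-0.109, -3.139, -0.001]
ft_force: [-0.2, 1.0, 0.6]
opening: 0.0851
finger_force: 0.0
```

```bash
python3 - <<'E'
from meas import *
c,im=grab('wrist'); o=env.get_obs();hsv=cv2.cvtColor(im,cv2.COLOR_BGR2HSV); T=R.from_rotvec(o['tcp_rot']).as_matrix()
print(o['tool_pos'],'yaw',np.degrees(np.arctan2(T[1,0],T[0,0])))
m=((abs(hsv[...,0].astype(int)-25)<7)&(hsv[...,1]>200)&(hsv[...,2]>140)).astype(np.uint8)*255
e=proj(c,[(.5455,-.32,.14)])[0];print(e)
x,y=e.astype(int);q,r,b=rect(c,m,.14,(max(x-60,0),max(y-60,0),x+60,y+60));print(r,b.tolist(),cv2.boundingRect(q))
np.savez('w5.npz',im=im,**c);cv2.imwrite('pics/w5.png',im)
E
```

```text
[ 0.54648095 -0.31882868  0.19395488] yaw 176.33571410059136
[257.59325473 214.98758784]
((555.3988647460938, -320.38677978515625), (21.101173400878906, 13.809778213500977), 86.05072784423828) [[547.7837524414062, -330.436767578125], [561.5607299804688, -331.38787841796875], [563.0139770507812, -310.3367919921875], [549.2369995117188, -309.38568115234375]] (243, 219, 31, 19)
```

View pics/w5.png

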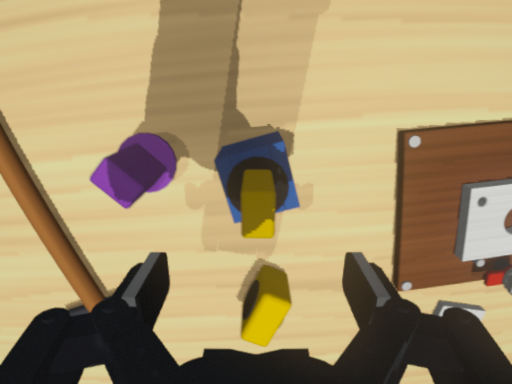

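The key handle is centred between the fingers, with its top at about (258,220). I'll descend and grip.

Call:
{"method": "play_rows", "body": {"gripper": [0,0,0,0,0], "xyz": [[0,0,0.03],[0,0,0.03],[0,0,0.03],[0,0,0.017],[0,0,0]], "spin": [0,0,0,0,0]}}

```text
time_s: 21.95
tool_pos: [0.5451, -0.3158, 0.0842]
tcp_rot: [-0.093, -3.135, -0.006]
ft_force: [-1.9, -0.4, 0.3]
opening: 0.0854
finger_force: 0.0
```

Call:
{"method": "play_rows", "body": {"gripper": [200,200,200,255,255], "xyz": [[0,0,0],[0,0,0],[0,0,0],[0,0,0],[0,0,0]], "spin": [0,0,0,0,0], "force": 70}}

```text
time_s: 22.45
tool_pos: [0.5475, -0.3195, 0.0886]
tcp_rot: [0.102, 3.138, -0.002]
ft_force: [-1.0, -0.6, 3.8]
opening: 0.0233
finger_force: 69.2
```

Call:
{"method": "play_rows", "body": {"gripper": [255,255,255], "xyz": [[0,0,0],[0,0,0],[0,0,0]], "spin": [0,0,0]}}

```text
time_s: 22.75
tool_pos: [0.5475, -0.3195, 0.0886]
tcp_rot: [0.102, 3.138, -0.002]
ft_force: [-0.4, -2.3, 5.5]
opening: 0.0232
finger_force: 69.2
```

Call:
{"method": "play_rows", "body": {"gripper": [255,255,255,255,255], "xyz": [[0,0,-0.02],[0,0,-0.036],[0,0,-0.036],[0,0,0],[-0.0185,0.0369,0]], "spin": [0,0,0,-4.8,0]}}

```text
time_s: 23.25
tool_pos: [0.5613, -0.2912, 0.1791]
tcp_rot: [0.01, -3.139, 0.012]
ft_force: [-0.6, -1.3, -2.6]
opening: 0.0235
finger_force: 68.9
```

Call:
{"method": "play_rows", "body": {"gripper": [255,255,255,255,255], "xyz": [[-0.0185,0.0369,0],[-0.0185,0.0369,0],[-0.0185,0.0369,0],[-0.0185,0.0369,0],[-0.0185,0.0369,0]], "spin": [0,0,0,0,0]}}

```text
time_s: 23.75
tool_pos: [0.6531, -0.094, 0.1779]
tcp_rot: [0.03, -3.139, -0.0]
ft_force: [-0.1, -0.2, -1.3]
opening: 0.0233
finger_force: 68.9
```

Call:
{"method": "play_rows", "body": {"gripper": [255,255,255,255,255], "xyz": [[-0.0185,0.0369,0],[-0.0185,0.0369,0],[0,0,0],[0,0,0],[0,0,0]], "spin": [0,0,0,0,0]}}

```text
time_s: 24.25
tool_pos: [0.6885, -0.0228, 0.1782]
tcp_rot: [0.027, -3.139, 0.003]
ft_force: [0.2, 0.6, -1.4]
opening: 0.0234
finger_force: 69.1
```

```bash
python3 - <<'E'
from h import *
o=env.get_obs();T=R.from_rotvec(o['tcp_rot']).as_matrix();print(o['tool_pos'],np.degrees(np.arctan2(T[1,0],T[0,0])),o['ft_force'],o['opening'])
for n in('wrist','scene'):
    c,im=grab(n);np.savez(n+'6.npz',im=im,**c)
    if n=='wrist': a=im[150:384,130:390]; 
    else: P=proj(c,[(.6875,-.0213,.062),(.6875,-.0213,.1)]);print(P); x,y=P[0].astype(int); b=im[y-50:y+40,x-45:x+45]
cv2.imwrite('pics/w6.png',np.hstack([cv2.resize(a,(500,450),interpolation=cv2.INTER_CUBIC),cv2.resize(b,(300,450)[:1]+(300,),interpolation=cv2.INTER_CUBIC) if 0 else cv2.copyMakeBorder(cv2.resize(b,(300,300),interpolation=cv2.INTER_CUBIC),0,150,0,0,cv2.BORDER_CONSTANT)]))
E
```

```text
[ 0.68852692 -0.02276241  0.17822836] -179.00223000969098 [ 0.21901818  0.58096259 -1.37890493] 0.023371030138751463
[[241.40838729 221.2158096 ]
 [241.17242135 213.71084918]]
```

View pics/w6.png

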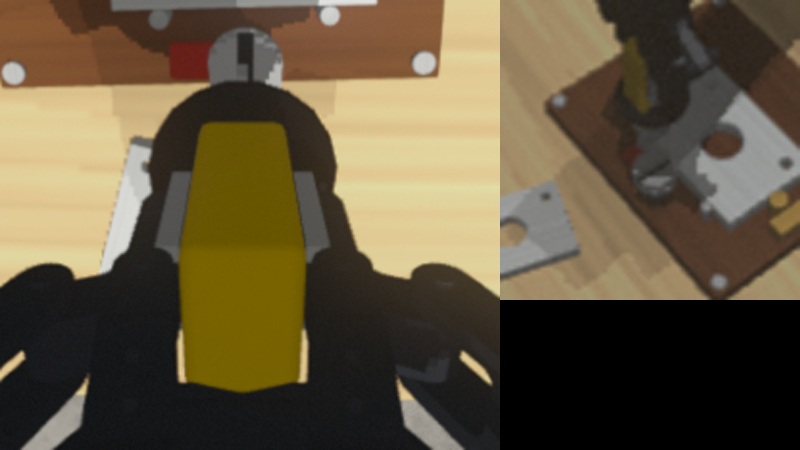

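The wrist crop shows the slot at (245,50), nearly in line with the key at (243,250). I'll compute the offset.

```bash
python3 - <<'E'
from h import *
d=np.load('wrist6.npz');c={k:d[k] for k in d};c['fovy']=float(c['fovy'])
g=lambda L,z:cast(c,[(130+x*260/500,150+y*234/450) for x,y in L],z)[:,:2].round(4).tolist()
print('slot',g([(245,35),(244,62),(208,60),(283,60)],.062),'dowels',g([(159,18),(330,15)],.036))
f=np.load('fix.npz');print((f['M']@np.array([[.05,-.042],[.05,.042]]).T).T+f['t'], f['M']@[.07,0]+f['t'])
print('flange',g([(150,160),(336,160)],.1782+.0786-.098-.035+.0),'handle top',g([(183,385),(302,383)],.1782+.0786-.098+.13))
E
```

```text
slot [[0.6708, -0.0219], [0.6834, -0.0221], [0.6828, -0.0385], [0.6821, -0.0044]] dowels [[0.6694, -0.064], [0.6663, 0.0196]]
[[ 0.66934075 -0.06486266]
 [ 0.66576908  0.01906137]] [ 0.68753683 -0.02205024]
flange [[0.7033, -0.0564], [0.702, 0.012]] handle top [[0.6403, -0.0274], [0.6399, -0.0191]]
```

Call:
{"method": "play_rows", "body": {"gripper": [255,255,255,255,255], "xyz": [[-0.001,0.001,0],[0,0,0.015],[0,0,0.015],[0,0,0.003],[0,0,0]], "spin": [0,0,0,0,0]}}

```text
time_s: 24.85
tool_pos: [0.6889, -0.0204, 0.1442]
tcp_rot: [0.03, -3.138, 0.001]
ft_force: [0.5, 0.3, -2.2]
opening: 0.0232
finger_force: 69.1
```

Call:
{"method": "play_rows", "body": {"gripper": [255,255,255,255], "xyz": [[0,0,0.002],[0,0,0.002],[0,0,0.002],[0,0,0]], "spin": [0,0,0,0]}}

```text
time_s: 25.25
tool_pos: [0.69, -0.0199, 0.1402]
tcp_rot: [0.03, -3.141, 0.0]
ft_force: [0.2, 0.1, -2.1]
opening: 0.023
finger_force: 69.1
```

Call:
{"method": "play_rows", "body": {"gripper": [255,255,255,255], "xyz": [[0,-0.0015,0],[0,0,0.002],[0,0,0.002],[0,0,0]], "spin": [0,0,0,0]}}

```text
time_s: 25.65
tool_pos: [0.6898, -0.0215, 0.1358]
tcp_rot: [0.03, -3.141, 0.0]
ft_force: [-0.9, -0.6, -1.4]
opening: 0.0228
finger_force: 69.1
```

Call:
{"method": "play_rows", "body": {"gripper": [255,255,255], "xyz": [[0,0,0.002],[0,0,0.001],[0,0,0]], "spin": [0,0,0]}}

```text
time_s: 25.95
tool_pos: [0.6899, -0.0215, 0.133]
tcp_rot: [0.03, -3.141, 0.0]
ft_force: [-0.1, -0.1, -1.5]
opening: 0.0235
finger_force: 69.1
```

The blade is in the slot with no contact force. I'll turn it clockwise.

Call:
{"method": "play_rows", "body": {"gripper": [255,255,255,255,255], "xyz": [[0,-0.0003,0],[0,-0.0003,0],[0,-0.0003,0],[0,-0.0003,0],[0,0,0]], "spin": [8,8,8,8,0]}}

```text
time_s: 26.45
tool_pos: [0.6898, -0.0223, 0.1332]
tcp_rot: [-0.836, -3.028, 0.0]
ft_force: [-0.8, -0.7, -3.3]
opening: 0.0233
finger_force: 68.9
```

Call:
{"method": "play_rows", "body": {"gripper": [255,255,255,255,255], "xyz": [[0,-0.0003,0],[0,-0.0003,0],[0,-0.0003,0],[0,-0.0003,0],[0,0,0]], "spin": [8,8,8,8,0]}}

```text
time_s: 26.95
tool_pos: [0.689, -0.0231, 0.1332]
tcp_rot: [-1.635, -2.682, 0.0]
ft_force: [0.9, 0.4, -3.2]
opening: 0.0233
finger_force: 68.9
```

```bash
cat > st.py <<'E'
from h import *
o=env.get_obs();T=R.from_rotvec(o['tcp_rot']).as_matrix();print(o['tool_pos'].round(4),np.degrees(np.arctan2(T[1,0],T[0,0])).round(2),o['ft_force'].round(2),o['torque'].round(3),o['joint_positions'].round(2),o['time_s'])
E
python3 st.py
```

```text
[ 0.689  -0.0231  0.1332] 117.27 [ 0.87  0.42 -3.17] [ 0.089 -0.152  0.04 ] [ 0.26  0.7  -0.46  1.2   0.3   1.3   0.3 ] 26.95
```

Call:
{"method": "play_rows", "body": {"gripper": [255,255,255,255,255], "xyz": [[0,-0.0003,0],[0,-0.0003,0],[0,-0.0003,0],[0,0,0],[0,0,0]], "spin": [8,8,8,3,0]}}

```text
time_s: 27.45
tool_pos: [0.6882, -0.0234, 0.1332]
tcp_rot: [-2.214, -2.228, 0.0]
ft_force: [0.8, 0.2, -3.4]
opening: 0.0233
finger_force: 68.9
```

```bash
python3 st.py
```

```text
[ 0.6882 -0.0234  0.1332] 90.36 [ 0.76  0.24 -3.42] [ 0.001 -0.077  0.076] [ 0.21  0.69 -0.36  1.21  0.23  1.29 -0.13] 27.45
```

Call:
{"method": "play_rows", "body": {"gripper": [255,255,255], "xyz": [[0,0,0],[0,0,0],[0,0,0]], "spin": [3,3,0]}}

```text
time_s: 27.75
tool_pos: [0.688, -0.0234, 0.1331]
tcp_rot: [-2.328, -2.108, 0.0]
ft_force: [-0.3, 0.5, -2.6]
opening: 0.0231
finger_force: 68.9
```

```bash
python3 st.py
```

```text
[ 0.688  -0.0234  0.1331] 84.33 [-0.29  0.49 -2.63] [0.141 0.074 0.101] [ 0.2   0.68 -0.33  1.21  0.22  1.29 -0.23] 27.75
```

Torque of about 0.1 N m is friction; I keep turning until it rises at the stop.

Call:
{"method": "play_rows", "body": {"gripper": [255,255,255], "xyz": [[0,0,0],[0,0,0],[0,0,0]], "spin": [2,2,0]}}

```text
time_s: 28.05
tool_pos: [0.6879, -0.0234, 0.1331]
tcp_rot: [-2.399, -2.027, 0.001]
ft_force: [0.3, -0.4, -2.3]
opening: 0.0233
finger_force: 69.0
```

```bash
python3 st.py
```

```text
[ 0.6879 -0.0234  0.1331] 80.38 [ 0.27 -0.36 -2.31] [0.014 0.107 0.544] [ 0.19  0.68 -0.32  1.21  0.21  1.28 -0.29] 28.05
```

Call:
{"method": "play_rows", "body": {"gripper": [255,255,255], "xyz": [[0,0,0],[0,0,0],[0,0,0]], "spin": [2,2,0]}}

```text
time_s: 28.35
tool_pos: [0.6879, -0.0233, 0.1331]
tcp_rot: [-2.467, -1.945, 0.002]
ft_force: [0.0, -0.2, -2.0]
opening: 0.0231
finger_force: 70.1
```

```bash
python3 st.py
```

```text
[ 0.6879 -0.0233  0.1331] 76.49 [ 0.02 -0.24 -2.02] [-0.081  0.188  1.556] [ 0.18  0.68 -0.3   1.21  0.2   1.28 -0.35] 28.35
```

The screw is at its stop. I'll unwind into the slot's play, lift out and look.

Call:
{"method": "play_rows", "body": {"gripper": [255,255,255,255,255], "xyz": [[0,0,0],[0,0,0],[0,0,-0.006],[0,0,-0.015],[0,0,-0.031]], "spin": [-4.5,-4,0,0,0]}}

```text
time_s: 28.85
tool_pos: [0.6865, -0.0244, 0.1834]
tcp_rot: [-2.323, -2.109, 0.007]
ft_force: [1.2, -0.6, -1.8]
opening: 0.0233
finger_force: 69.0
```

Call:
{"method": "play_rows", "body": {"gripper": [255,255,255,255,255], "xyz": [[-0.0388,-0.0146,0],[-0.0388,-0.0146,0],[-0.0388,-0.0146,0],[-0.0388,-0.0146,0],[-0.0388,-0.0146,0]], "spin": [0,0,0,0,0]}}

```text
time_s: 29.35
tool_pos: [0.5968, -0.2119, 0.1865]
tcp_rot: [2.324, 2.111, 0.001]
ft_force: [1.1, -0.9, -1.5]
opening: 0.0236
finger_force: 69.3
```

Call:
{"method": "play_rows", "body": {"gripper": [255,255,255,255,255], "xyz": [[-0.0388,-0.0146,0],[-0.0388,-0.0146,0],[-0.0388,-0.0146,0],[0,0,0],[0,0,0]], "spin": [0,0,0,0,0]}}

```text
time_s: 29.85
tool_pos: [0.5417, -0.3243, 0.1861]
tcp_rot: [2.329, 2.106, -0.0]
ft_force: [0.7, 1.1, -1.1]
opening: 0.0231
finger_force: 69.2
```

```bash
python3 st.py; python3 - <<'E'
from h import *
c,im=grab('top');f=np.load('fix.npz')
p=proj(c,[(*(f['M']@[0,0]+f['t']),.03)])[0].astype(int)
cs,s=grab('scene');w,wi=grab('wrist')
P=proj(cs,[(.6875,-.0213,.062),(.544,-.32,.09)]).astype(int);print(P)
cr=lambda i,x,y,h:cv2.resize(i[max(0,y-h):y+h,max(0,x-h):x+h],(400,300),interpolation=cv2.INTER_CUBIC)
cv2.imwrite('pics/m7.png',np.vstack([np.hstack([cr(im,*p,45),cr(s,*P[0],50)]),np.hstack([cr(s,*P[1],50),cv2.resize(wi,(400,300))])]))
E
```

```text
[ 0.5417 -0.3243  0.1861] 84.25 [ 0.72  1.1  -1.13] [ 0.103 -0.087 -0.027] [ 0.7   0.52 -0.3   1.33  0.15  1.31  0.3 ] 29.85
[[241 221]
 [223 125]]
```

View pics/m7.png

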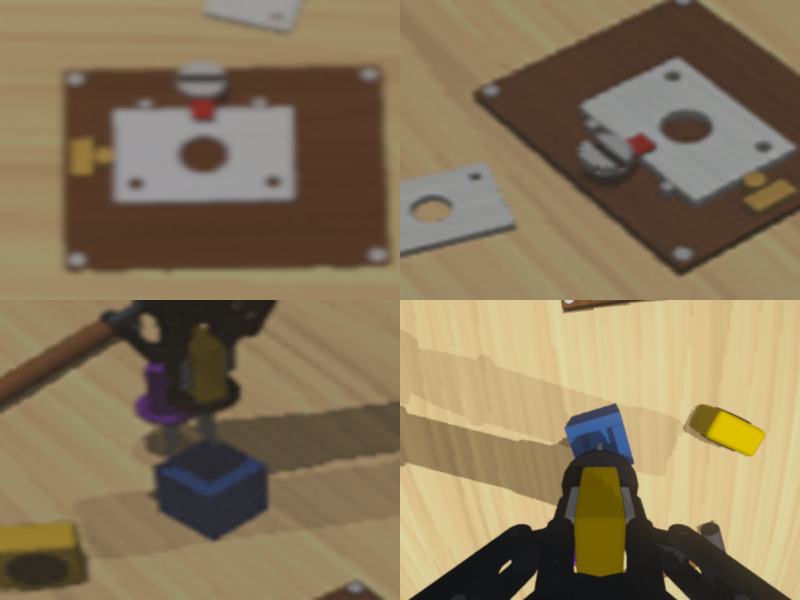

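The top and scene views show the red arm lying over the plate at (203,108), with the plate home. The key is held over the stand. I'll lower it.

Call:
{"method": "play_rows", "body": {"gripper": [255,255,255,255,255], "xyz": [[0.0024,0.0026,0],[0,0,0.015],[0,0,0.015],[0,0,0],[0,0,0]], "spin": [0,0,0,0,0]}}

```text
time_s: 30.5
tool_pos: [0.546, -0.3186, 0.1554]
tcp_rot: [-2.322, -2.115, -0.0]
ft_force: [-0.1, 0.4, -1.9]
opening: 0.0232
finger_force: 69.2
```

Call:
{"method": "play_rows", "body": {"gripper": [255,255,255,255,255], "xyz": [[0,0,0.005],[0,0,0.005],[0,0,0.005],[0,0,0.005],[0,0,0]], "spin": [0,0,0,0,0]}}

```text
time_s: 31.0
tool_pos: [0.5447, -0.3193, 0.1341]
tcp_rot: [-2.323, -2.112, 0.001]
ft_force: [0.0, -0.3, -0.6]
opening: 0.0231
finger_force: 69.2
```

Call:
{"method": "play_rows", "body": {"gripper": [255,255,255,255,255], "xyz": [[-0.002,0,0],[0,0,0.01],[0,0,0.01],[0,0,0.01],[0,0,0]], "spin": [0,0,0,0,0]}}

```text
time_s: 31.5
tool_pos: [0.5435, -0.3207, 0.1026]
tcp_rot: [-2.32, -2.111, 0.003]
ft_force: [-0.3, -0.6, -1.4]
opening: 0.0231
finger_force: 69.2
```

Call:
{"method": "play_rows", "body": {"gripper": [255,255,255,255,255], "xyz": [[0,0,0.006],[0,0,0.004],[0,0,0.002],[0,0,0.001],[0,0,0]], "spin": [0,0,0,0,0]}}

```text
time_s: 32.0
tool_pos: [0.5453, -0.3216, 0.0924]
tcp_rot: [2.324, 2.114, 0.0]
ft_force: [0.4, 0.0, -0.9]
opening: 0.0236
finger_force: 69.2
```

Call:
{"method": "play_rows", "body": {"gripper": [255,255,255,255,255], "xyz": [[0,0,0.001],[0,0,0.001],[0,0,0.001],[0,0,0],[0,0,0]], "spin": [0,0,0,0,0]}}

```text
time_s: 32.5
tool_pos: [0.5453, -0.3216, 0.0893]
tcp_rot: [-2.324, -2.114, 0.0]
ft_force: [0.5, -0.5, -1.6]
opening: 0.0233
finger_force: 69.2
```

Call:
{"method": "play_rows", "body": {"gripper": [255,255,255], "xyz": [[0,0,0.001],[0,0,0],[0,0,0]], "spin": [0,0,0]}}

```text
time_s: 32.8
tool_pos: [0.5455, -0.3217, 0.0887]
tcp_rot: [2.323, 2.114, 0.0]
ft_force: [1.5, -0.1, 0.4]
opening: 0.0231
finger_force: 69.4
```

Call:
{"method": "play_rows", "body": {"gripper": [255,150,80,0,0], "xyz": [[0,0,0.0005],[0,0,0],[0,0,0],[0,0,0],[0,0,0]], "spin": [0,0,0,0,0]}}

```text
time_s: 33.3
tool_pos: [0.5453, -0.3216, 0.0877]
tcp_rot: [-2.324, -2.114, 0.0]
ft_force: [0.2, 0.4, -1.0]
opening: 0.0771
finger_force: 0.0
```

Call:
{"method": "play_rows", "body": {"gripper": [0,0,0,0,0], "xyz": [[0,0,0],[0,0,-0.02],[0,0,-0.04],[0,0,-0.04],[0,0,-0.02]], "spin": [0,0,0,0,0]}}

```text
time_s: 33.8
tool_pos: [0.5471, -0.3223, 0.2123]
tcp_rot: [2.319, 2.11, 0.004]
ft_force: [0.5, -0.1, -0.4]
opening: 0.0853
finger_force: 0.0
```

Call:
{"method": "play_rows", "body": {"gripper": [0,0,0,0,0], "xyz": [[-0.04,0,0],[-0.03,0,0],[0,0,0],[0,0,0],[0,0,0]], "spin": [0,0,0,0,0]}}

```text
time_s: 34.3
tool_pos: [0.5393, -0.3896, 0.2076]
tcp_rot: [-2.321, -2.115, -0.002]
ft_force: [0.1, 0.4, -0.3]
opening: 0.0855
finger_force: 0.0
```

```bash
python3 - <<'E'
from meas import *
f=np.load('fix.npz')
for n in('wrist','top','scene'):
    c,im=grab(n);hsv=cv2.cvtColor(im,cv2.COLOR_BGR2HSV)
    m=((abs(hsv[...,0].astype(int)-25)<7)&(hsv[...,1]>190)&(hsv[...,2]>60)).astype(np.uint8)*255
    b=((abs(hsv[...,0].astype(int)-110)<10)&(hsv[...,1]>120)).astype(np.uint8)*255
    e=proj(c,[(.545,-.32,.14),(.545,-.32,.108),(.545,-.32,.07)]);x,y=e[1].astype(int);print(n,e.round(1).tolist())
    h=60 if n=='wrist' else 16
    for z in(.14,.108):
        q,r,bb=rect(c,m,z,(max(x-h,0),max(y-h,0),x+h,y+h)); M=q[:,0].mean(0);print(z,np.round(r[0],1),np.round(r[1],1),round(r[2],1),cv2.boundingRect(q),M)
    red=((hsv[...,0]<6)&(hsv[...,1]>150)).astype(np.uint8)*255
    if n=='top':
        W=np.array([.6176,-.025]);x,y=proj(c,[(*W,.04)])[0].astype(int);q,r,_=rect(c,red,.045,(x-45,y-45,x+45,y+45));print('red local',(np.array(r[0])/1000-f['t'])@f['M'],r[1])
        x,y=proj(c,[(.544,-.32,.07)])[0].astype(int)
        for nm,p,zz in(('tin',(.546,.345),.1),('tape',(.701,-.322),.06)): pass
    np.savez(n+'9.npz',im=im)
a=np.load('top0.npy').astype(int);d=np.abs(a-np.load('top9.npz')['im']).max(2)
for nm,(x,y) in dict(tape=(341,169),tin=(127,211),off=(155,163),purple=(375,228),small=(262,141)).items(): print(nm,np.median(d[y-10:y+10,x-12:x+12]),d[y-10:y+10,x-12:x+12].max())
E
python3 st.py
```

```text
wrist [[254.2, 109.4], [254.3, 106.9], [254.5, 104.7]]
0.14 [ 545.8 -320.4] [34.6 23.2] 83.8 (238, 83, 36, 54) [255.34756098 108.70731707]
0.108 [ 545.7 -322.3] [39.9 26.7] 83.8 (238, 83, 36, 54) [255.34756098 108.70731707]
top [[347.4, 215.4], [344.7, 216.3], [341.7, 217.2]]
0.14 [ 543.2 -320. ] [27.5 16.5] 81.7 (343, 213, 10, 7) [347.96296296 215.62962963]
0.108 [ 545.8 -328.3] [28.4 17. ] 81.7 (343, 213, 10, 7) [347.96296296 215.62962963]
red local [ 4.33689451e-02 -1.75240342e-06] (13.149288177490234, 12.976168632507324)
scene [[222.7, 113.9], [223.3, 121.6], [223.9, 130.3]]
[ 0.5394 -0.3896  0.208 ] 84.72 [-0.22  0.33  1.72] [-0.011  0.025  0.061] [ 0.76  0.58 -0.28  1.18  0.16  1.4   0.41] 34.45Traceback (most recent call last):
  File "<stdin>", line 10, in <module>
  File "meas.py", line 4, in rect
    cs=cv2.findContours(k,cv2.RETR_EXTERNAL,cv2.CHAIN_APPROX_NONE)[0]; q=max(cs,key=cv2.contourArea)
                                                                         ~~~^^^^^^^^^^^^^^^^^^^^^^^^
ValueError: max() iterable argument is empty
```

The key's top face measures 35 x 23 mm at z = 0.14 over the stand, so it is upright and seated. The arm foot is at fixture (43, 0) mm, on the -x direction as required.

```bash
python3 -c "
from h import *
print(job.hand_in())"
```

```text
the job is handed in; nothing more can be done
None
```

The job is handed in, at about 34 s of the 72 s allowed, though the verdict isn't shown to me: the plate is home and square, the clamp screw is turned to its stop with the red arm over the plate, and the key is back upright in its stand; I touched no bystander, but my final picture check that they hadn't moved failed to run.

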